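# Make up two deli gift trays

## Robot

A 7-joint arm with a two-finger parallel gripper is mounted at the origin on the work surface. World frame = base frame: x ahead of the robot, y to its left, z up, the work surface at z = 0. Lengths are in m, angles in rad, forces in N, time in s.
With the tool pointing down it reaches from about 0.4 to 0.9 m from the base axis. Payload 5.5 kg.
Tool frame: the origin (TCP) lies between the finger pads; the fingertips stand 11 mm ahead of it and the grasp point (between the pads) lies 8 mm behind it; z points along the fingers, y is the line along which they close (so a half turn about z gives the same grasp; the last joint's range is limited). The gripper opens to 85 mm and grips with 20 to 120 N. Pads are 22 mm wide; open, the fingers measure 114 mm over their backs; the gripper's body (76 mm by 85 mm) begins 54 mm behind the grasp point. The pads swing forward as they close: fully open they stand 13 mm farther back than shut.
Start: joints at [1.417, 0.501, -0.427, 1.55, 0.221, 1.138, -0.21], TCP at [0.263, -0.594, 0.242] pointing down, gripper open.
Joint ranges: [-2.88, 2.88], [-0.31, 2.03], [-1.54, 1.56], [0.2, 2.42], [-1.41, 4.55], [0.19, 2.02], [-2.57, 2.57]. Speed limits (rad/s): [2.57, 2.57, 3.14, 3.14, 3.14, 3.14, 3.14].

## Interface

Orientations are given as [roll, pitch, yaw] about the fixed x, y, z axes, in that order (R = Rz(yaw) Ry(pitch) Rx(roll)).
In Python, from station import robot gives the robot as it stands.
- The arm moves only by the tool jog_arm, called after "Emit:" by a JSON object that holds its "method" and its "body", one argument or row to a line. Schema: {"type":"object","properties":{"plan":{"type":"object","properties":{"wx":{"type":"array","items":{"type":"number"},"minItems":1,"maxItems":20},"wy":{"type":"array","items":{"type":"number"},"minItems":1,"maxItems":20},"wz":{"type":"array","items":{"type":"number"},"minItems":1,"maxItems":20},"x":{"type":"array","items":{"type":"number"},"minItems":1,"maxItems":20},"y":{"type":"array","items":{"type":"number"},"minItems":1,"maxItems":20},"z":{"type":"array","items":{"type":"number"},"minItems":1,"maxItems":20},"jaw":{"type":"array","items":{"type":"number"},"minItems":1,"maxItems":20}},"additionalProperties":false,"required":["wx","wy","wz","x","y","z","jaw"]},"grip_n":{"type":"number"},"only":{"type":"string"},"quiet":{"type":"boolean"},"lines":{"type":"string"}},"required":["plan"],"additionalProperties":false}. plan is an object with one list for each field, all of the same length, 1 to 20, a row being the entries at one place: wx, wy, wz (a rotation vector in fractions of the full range, 1 being 2 pi rad), x, y, z (the shift in shares of the most that a row can go, 1 being 62.5 mm), jaw (the opening from 0.0 (shut) to 1.0 (fully open)); each row shifts and turns the commanded pose from where the row before left it, along the tool's axes as they then stand; what a row does not reach is not made up. A row lasts 1/8 s, in which the tool goes at most 0.0625 m and 0.188 rad, less where a joint would pass 70% of its speed; a pose out of reach is approached as far as the arm can. The fingers move at their own pace and stop on an object; grip_n is the grip in N (left out, the last holds). Time passes only in rows, so rows that do not move let the fingers close. The tool returns the time, the measured TCP pose, the force, the opening and the grip force at its end. only (a regular expression) keeps the lines of the reply that match it, lines (a string "A,B") keeps lines A to B, and quiet returns only ok. No shift or turn number may pass 1 either way. Input that does not fit is refused with a message, and nothing moves.
- robot.get_state(): the state, without advancing time (a new reading comes with each control period).
- robot.camera(name): name is "scene" or "top" or "wrist"; returns the picture (480x640x3 uint8, red, green, blue); there is no depth.
- robot.calibration(name): a dict with "intrinsics" (3x3 intrinsics, pixels), "extrinsics" (4x4, takes a point from world to camera coordinates); the wrist camera has in their place "mount" (4x4, takes a point from camera to tool coordinates, whose origin is the TCP and whose axes are the flange's). Camera axes: x right, y up, looking along -z (the intrinsics and any distortion apply to the point x, -y, -z); pixel columns grow to the right and rows downward; lengths in m; the calibration is good to about 2 mm. A picture is of the moment at which its call begins: read the wrist's pose just before it. calibration takes no time and is no camera call.
- robot.job_done(): hands the job in; it is judged then, once.
The state is a dict: "t": time; "q": joint angles; "qd": joint speeds; "effort": joint torques, N m; "tcp_pos": TCP position; "tcp_rot": TCP orientation; "contact_force": force on the tool from outside, world axes, zero at the start; "wrist_torque": the same for the moment, N m; "grip_width": opening from 0.0 (shut) to 1.0 (fully open); "grip_force": force on a finger pad.
Only numpy, scipy, OpenCV 4.12 (cv2) and the standard library are available. Lean on these libraries where they do the work, as an engineer would, in place of code of your own. Each camera call takes 0.05 s, during which the arm holds its last target. There are 200 camera calls.

## Task

Make up the two gift trays from the stock on the counter. The natural wood tray gets the cherry jar (white lid) and the honey jar (black lid), one upright in the middle of each cork pad, either way round, and the lemon in its dimple; the dark green tray gets the olive jar (green lid) upright in the middle of its cork pad and the red wax cheese in its dimple. Set the glass jars down rather than dropping them, tip none over, leave the tubs, the big storage jar and the spoon where they are, and let go of everything so that it stays put.

Things in the scene. Friction and masses are not known exactly. Their poses are not given: they have to be found in the camera images.
- wood_tray: Tray of pale natural wood, fixed to the counter, 100 mm wide (its x) by 250 mm long (its y) and 16 mm thick; flat top at z = 16 mm. Origin at the centre of its underside, z up. Two round brown cork pads (74 mm across, flush with the top) centred at y = -80 mm and y = +80 mm, and between them, at the origin (y = 0), one round dimple (36 mm across, 10 mm deep, dark bottom). All on the line x = 0.
- green_tray: Dark green tray, fixed to the counter, 100 mm wide (its x) by 250 mm long (its y) and 16 mm thick; flat top at z = 16 mm. Origin at the centre of its underside, z up. One round brown cork pad (74 mm across, flush with the top) centred at y = -50 mm and one round dimple (36 mm across, 10 mm deep, dark bottom) centred at y = +50 mm, both on the line x = 0.
- cherry_jar: Small glass preserve jar, upright, 54 mm across and 66 mm high, about 0.22 kg: cherries, dark red contents, WHITE lid. Origin at the centre of its underside, z up. Stands in the stock row on the counter nearest the robot.
- honey_jar: Small glass preserve jar, upright, 54 mm across and 66 mm high, about 0.22 kg: honey, amber contents, BLACK lid. Origin at the centre of its underside, z up. Stands in the stock row on the counter nearest the robot.
- olive_jar: Small glass preserve jar, upright, 54 mm across and 66 mm high, about 0.22 kg: olives, olive-green contents, bright GREEN lid. Origin at the centre of its underside, z up. Stands in the stock row on the counter nearest the robot.
- lemon: Yellow lemon, 52 mm thick and 58 mm long (its x axis, plus small nubs at the ends), about 0.1 kg, lying in the stock row at any yaw. Origin at its centre, 26 mm above the counter. It rolls if pushed. Sitting in a dimple its centre is about 36 mm above the tray's underside.
- cheese: Small round cheese in red wax, a ball 52 mm across, about 0.08 kg, in the stock row. Origin at its centre, 26 mm above the counter. It rolls if pushed. Sitting in a dimple its centre is about 35 mm above the tray's underside.
- tubs: Bystander: nested stack of white tubs, 110 mm across, 122 mm high, standing to the left of the trays. Origin at the centre of its underside.
- store_jar: Bystander: big storage jar of olives with gold lid, 110 mm across, 165 mm high, standing to the right of the trays. Origin at the centre of its underside.
- spoon: Bystander: steel spoon with a brown wooden handle, lying beyond the trays, roughly along world y. Origin under its middle.

How it is judged:
By the outcome, as a careful person would: the job done as asked, in the order asked, and still so for the second after the job is handed in, with the robot touching nothing.
It also fails if it takes over 106 s, if anything falls off the work surface, if the arm or the gripper's body presses on something with over 40 N, if the wrist force passes 120 N, or if a joint passes its speed limit or range.

## Working session

There is one attempt and no reset: what is moved stays moved. The work goes in short steps, Python scripts to look and compute and a tool call to move; the robot and the scene stay as the last step left them, time stands still between calls to the robot, and variables do not carry over. Pictures are saved under pics/ and viewed, at most 14 in all, crops included, and the job is handed in when it is done.

```bash
ls; mkdir -p pics
```

Run:
```python
from station import robot
import cv2
s=robot.get_state();print(s['t'],s['tcp_pos'],s['tcp_rot'],s['grip_width'])
for n in('top','scene','wrist'):
    c=robot.calibration(n);print(n,c)
for n in('top','scene'):
    cv2.imwrite(f'pics/{n}0.png',robot.camera(n)[...,::-1])
```

```text
pics
station.py
0.0 [ 0.26281606 -0.59373349  0.24121937] [-3.13956581e+00 -7.14986251e-05  4.16838389e-01] 1.0011251000370875
top {'intrinsics': array([[434.84664325,   0.        , 318.2990658 ],
       [  0.        , 434.84664325, 237.40002479],
       [  0.        ,   0.        ,   1.        ]]), 'extrinsics': array([[ 4.99882581e-02, -9.98749790e-01,  1.74436515e-04,
        -3.19491734e-02],
       [ 9.73581921e-01,  4.87675454e-02,  2.23069427e-01,
        -6.20736630e-01],
       [-2.22799050e-01, -1.09810239e-02,  9.74802544e-01,
        -8.53664354e-01],
       [ 0.00000000e+00,  0.00000000e+00,  0.00000000e+00,
         1.00000000e+00]])}
scene {'intrinsics': array([[522.06541489,   0.        , 321.21413046],
       [  0.        , 522.06541489, 242.94108833],
       [  0.        ,   0.        ,   1.        ]]), 'extrinsics': array([[-0.42416793,  0.90536362, -0.01995716,  0.25645935],
       [-0.63332302, -0.28081912,  0.72113978,  0.35581823],
       [ 0.64728936,  0.3185237 ,  0.69250208, -1.83563662],
       [ 0.        ,  0.        ,  0.        ,  1.        ]])}
wrist {'intrinsics': array([[393.15703505,   0.        , 312.93884174],
       [  0.        , 393.15703505, 234.72687466],
       [  0.        ,   0.        ,   1.        ]]), 'mount': array([[ 4.66239491e-04,  9.61330980e-01,  2.75395223e-01,
         6.96998580e-02],
       [ 9.99999705e-01, -2.80135212e-04, -7.15105705e-04,
         7.29123892e-04],
       [-6.10305369e-04,  2.75395475e-01, -9.61330827e-01,
        -1.31884871e-01],
       [ 0.00000000e+00,  0.00000000e+00,  0.00000000e+00,
         1.00000000e+00]])}
```

View pics/top0.png

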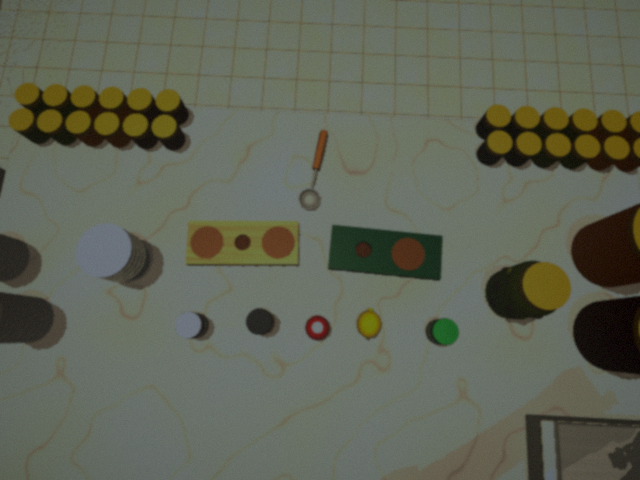

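View pics/scene0.png

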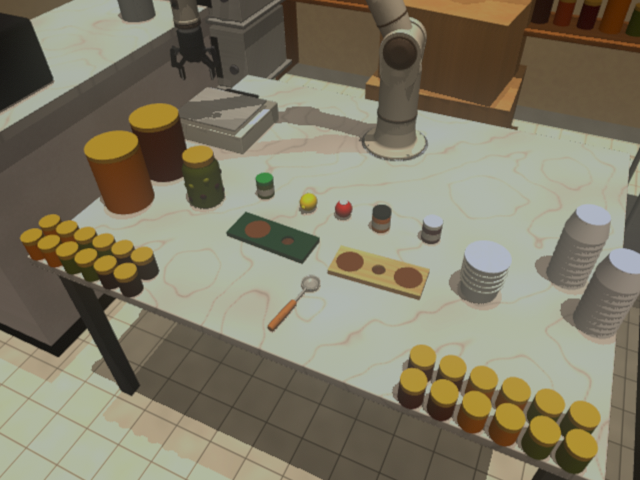

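Create h.py:
```python
import numpy as np,cv2
from station import robot
def cast(n,uv,z):
    c=robot.calibration(n);K=c['intrinsics'];E=c['extrinsics']
    d=np.linalg.solve(K,[uv[0],uv[1],1])*[1,-1,-1]
    R=E[:3,:3];o=-R.T@E[:3,3];w=R.T@d
    return o+w*(z-o[2])/w[2]
def blobs(bgr,lo,hi,roi,amin=40):
    hsv=cv2.cvtColor(bgr,cv2.COLOR_BGR2HSV);m=cv2.inRange(hsv,np.array(lo),np.array(hi))
    k=np.zeros_like(m);x0,y0,x1,y1=roi;k[y0:y1,x0:x1]=m[y0:y1,x0:x1]
    cs,_=cv2.findContours(k,cv2.RETR_EXTERNAL,cv2.CHAIN_APPROX_NONE)
    out=[]
    for c in cs:
        if cv2.contourArea(c)>=amin: out.append((c,cv2.contourArea(c),cv2.fitEllipse(cv2.convexHull(c))))
    return sorted(out,key=lambda b:-b[1])
```

Run:
```python
import cv2,numpy as np
b=cv2.imread('pics/top0.png');h=cv2.cvtColor(b,cv2.COLOR_BGR2HSV)
for n,(u,v) in dict(wh=(189,325),whside=(205,325),blk=(260,318),red=(309,327),lem=(369,325),grn=(446,331),pad=(207,242),dim=(242,242),dim2=(364,249),pad2=(408,253),wood=(225,228),gt=(340,260),bg=(225,300),bg2=(400,300)).items(): print(n,h[v,u])
r=b[205:350,165:470];cv2.imwrite('pics/crop.png',cv2.resize(r,None,fx=2.6,fy=2.6,interpolation=cv2.INTER_CUBIC))
```

```text
wh [108  34 126]
whside [26 55 37]
blk [20 40 38]
red [  1 200 106]
lem [ 32 214 118]
grn [ 64 168  97]
pad [ 13 165  94]
dim [ 11 153  65]
dim2 [ 11 152  57]
pad2 [ 12 179  77]
wood [ 24 137 110]
gt [ 67 105  56]
bg [ 60  18 115]
bg2 [ 44  33 117]
```

View pics/crop.png

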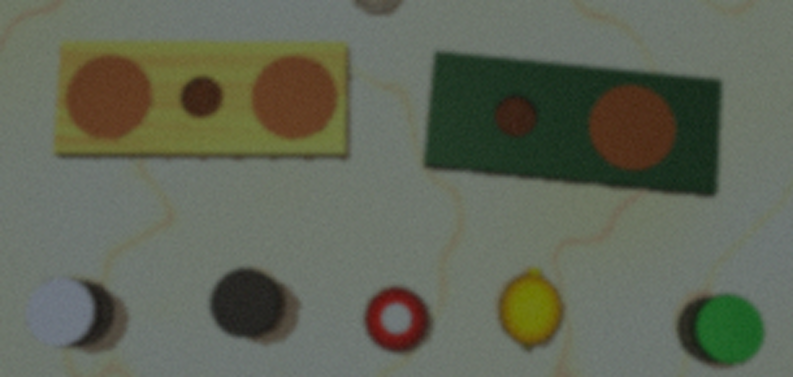

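The crop shows white lid (61,313), black lid (246,303), cheese (397,320), lemon (531,310) with its long axis near vertical, and green lid (729,329). Both trays lie almost straight along y.

Create m.py:
```python
from h import *
import sys
fr=[robot.camera('top')[...,::-1] for _ in range(4)]
b=np.mean(fr,0).astype(np.uint8)
def rep(n,bl,z):
    for c,a,e in bl:
        p=cast('top',e[0],z);hull=cv2.convexHull(c)[:,0,:].astype(float)
        q=np.array([cast('top',u,z) for u in hull])
        print(n,np.round(e[0],1),'world',np.round(p,4),'ext',np.round(np.ptp(q,0)[:2],3),'ax',np.round(e[1],1),round(e[2],0),'mid',np.round((q.max(0)+q.min(0))[:2]/2,4))
R=(165,300,475,355);T=(165,205,475,290)
rep('white',blobs(b,[95,18,85],[135,80,255],R)[:1],.066)
rep('black',blobs(b,[0,0,0],[180,120,50],(242,300,276,345))[:1],.066)
rep('green',blobs(b,[50,110,60],[75,255,255],(420,300,470,350))[:1],.066)
rep('cheese',blobs(b,[0,120,40],[8,255,255],R)[:1]+blobs(b,[170,120,40],[180,255,255],R)[:1],.026)
rep('lemon',blobs(b,[22,150,40],[40,255,255],R)[:1],.026)
rep('brown',blobs(b,[4,120,30],[17,255,255],T)[:5],.016)
rep('wood',blobs(b,[19,90,60],[32,255,255],T)[:1],.016)
rep('gtray',blobs(b,[55,70,25],[85,255,255],T)[:1],.016)
```

```bash
python3 m.py
```

```text
white [187.7 324.5] world [0.4271 0.2563 0.066 ] ext [0.051 0.052] ax [24.6 26.4] 41.0 mid [0.4272 0.2564]
black [260.1 321.5] world [0.4404 0.1091 0.066 ] ext [0.05  0.054] ax [25.  27.2] 102.0 mid [0.4408 0.1092]
green [444.9 331.1] world [ 0.4401 -0.2678  0.066 ] ext [0.05  0.049] ax [24.7 26.5] 144.0 mid [ 0.4396 -0.268 ]
cheese [317.1 327.4] world [ 0.4352 -0.0077  0.026 ] ext [0.048 0.047] ax [22.4 23.2] 146.0 mid [ 0.4353 -0.0075]
lemon [368.7 323.1] world [ 0.4497 -0.1171  0.026 ] ext [0.059 0.047] ax [22.3 27.6] 1.0 mid [ 0.4502 -0.1176]
brown [407.8 253.7] world [ 0.6067 -0.2017  0.016 ] ext [0.071 0.071] ax [31.4 32.9] 122.0 mid [ 0.6073 -0.2021]
brown [206.4 241.8] world [0.6111 0.2503 0.016 ] ext [0.07  0.071] ax [30.5 32.3] 52.0 mid [0.611  0.2501]
brown [277.8 241.8] world [0.6191 0.0901 0.016 ] ext [0.07 0.07] ax [30.7 31.5] 70.0 mid [0.6191 0.0906]
brown [362.8 249.3] world [ 0.6115 -0.1012  0.016 ] ext [0.03  0.032] ax [13.5 14.5] 110.0 mid [ 0.6113 -0.1015]
brown [242.2 242. ] world [0.6148 0.17   0.016 ] ext [0.028 0.03 ] ax [13. 14.] 71.0 mid [0.6148 0.1695]
wood [240.3 243.6] world [0.6109 0.1738 0.016 ] ext [0.106 0.251] ax [ 63.1 128.4] 88.0 mid [0.6118 0.1706]
gtray [386.7 251.2] world [ 0.6099 -0.1545  0.016 ] ext [0.108 0.249] ax [ 64.9 127.3] 95.0 mid [ 0.6089 -0.1515]
```

The rows are not in the units I measure in: shifts go in shares of 62.5 mm and turns go in shares of 2 pi rad. I convert before sending: 0.0443 m is 0.7088, -0.0341 m is -0.5456, -0.165 rad is -0.0263.

Emit:
{"method": "jog_arm", "body": {
  "plan": {"wx":[0,0,0,0,0,0,0,0,0,0,0,0,0,0],"wy":[0,0,0,0,0,0,0,0,0,0,0,0,0,0],"wz":[0,0,0,0,0,0,0,-0.0263,-0.0263,-0.0263,-0.0263,-0.0263,-0.0263,-0.0263],"x":[0.7088,0.7088,0.7088,0.7088,0.7088,0.7088,0.7088,0,0,0,0,0,0,0],"y":[-0.5456,-0.5456,-0.5456,-0.5456,-0.5456,-0.5456,-0.5456,0,0,0,0,0,0,0],"z":[0,0,0,0,0,0,0,0,0,0,0,0,0,0],"jaw":[1,1,1,1,1,1,1,1,1,1,1,1,1,1]},
  "grip_n": 40
}}

```text
t: 2.05
tcp_pos: [0.45, -0.2506, 0.2424]
tcp_rot: [3.142, 0.0, 1.577]
contact_force: [-0.3, 0.2, 0.0]
grip_width: 1.001
grip_force: 0.0
```

```bash
python3 -c "
from station import robot;print(robot.get_state()['q'])"
```

```text
[ 1.13952948  0.32471463 -0.81668067  1.87698321  0.27098319  1.05407399
  0.21968839]
```

In the tool's units: 0.0562 m is 0.8992, -0.0025 m is -0.04.

Emit:
{"method": "jog_arm", "body": {
  "plan": {"wx":[0,0,0,0,0,0,0,0,0,0,0],"wy":[0,0,0,0,0,0,0,0,0,0,0],"wz":[0,0,0,0,0,0,0,0,0,0,0],"x":[0.8992,0.8992,0.8992,0.8992,0.8992,0.8992,0.8992,0.8992,0.8992,0,0],"y":[-0.04,-0.04,-0.04,-0.04,-0.04,-0.04,-0.04,-0.04,-0.04,0,0],"z":[0,0,0,0,0,0,0,0,0,0,0],"jaw":[1,1,1,1,1,1,1,1,1,1,1]}
}}

```text
t: 3.42
tcp_pos: [0.4268, 0.2551, 0.2421]
tcp_rot: [-3.141, 0.001, 1.573]
contact_force: [-0.4, 0.1, 0.1]
grip_width: 0.997
grip_force: 0.0
```

Add to h.py:
```python
from scipy.spatial.transform import Rotation as Ro
def wcast(s,uv,z):
    c=robot.calibration('wrist');d=np.linalg.solve(c['intrinsics'],[uv[0],uv[1],1])*[1,-1,-1]
    M=c['mount'];R=Ro.from_euler('xyz',s['tcp_rot']).as_matrix()
    o=R@M[:3,3]+s['tcp_pos'];w=R@M[:3,:3]@d
    return o+w*(z-o[2])/w[2]
def wrist(name):
    s=robot.get_state();b=robot.camera('wrist')[...,::-1].copy();cv2.imwrite(f'pics/{name}.png',b);return s,b
```

Run:
```python
from h import *
s,b=wrist('w1');print(s['q'])
for c,a,e in blobs(b,[95,18,85],[135,90,255],(0,0,640,480),300)[:3]: print(np.round(e[0]),np.round(e[1]),a,wcast(s,e[0],.066))
```

```text
[ 0.26891289  0.35409054 -1.03180565  1.9130989   0.34677104  1.06805758
 -0.90472803]
[560. -61.] [183. 223.] 4843.5 [0.59201699 0.44255473 0.066     ]
[316. 192.] [23. 47.] 552.0 [0.42902052 0.27052003 0.066     ]
```

View pics/w1.png

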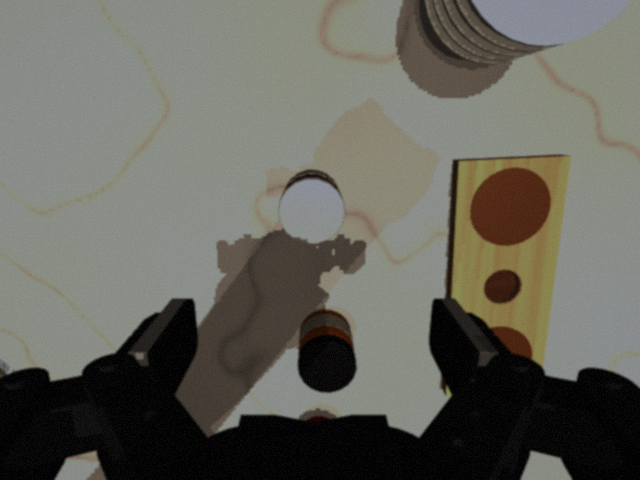

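Wrist picture: white lid centred near (311,210), black lid near (327,362), far wood pad (511,206), dimple (502,287). I'll use these to cross-check the top view.

Run:
```python
from h import *
b=cv2.imread('pics/w1.png');s=robot.get_state()
for c,a,e in blobs(b,[0,0,105],[180,70,255],(270,165,352,250),300)[:1]: print('lid',np.round(e[0]),np.round(e[1]),wcast(s,e[0],.066))
print('lid man',wcast(s,(311.5,210),.066),'blk',wcast(s,(327,363),.066))
for c,a,e in blobs(b,[3,110,20],[17,255,255],(440,150,570,310),300)[:3]: print('brown',np.round(e[0]),np.round(e[1]),wcast(s,e[0],.016))
```

```text
lid [321. 202.] [ 84. 165.] [0.43369122 0.26187297 0.066     ]
lid man [0.42626965 0.25517261 0.066     ] blk [0.44012789 0.11450798 0.066     ]
brown [510. 206.] [74. 85.] [0.61044937 0.24782679 0.016     ]
brown [502. 287.] [34. 38.] [0.61395297 0.16703788 0.016     ]
```

In the tool's units: 0.05 m is 0.8, 0.02 m is 0.32.

Emit:
{"method": "jog_arm", "body": {
  "plan": {"wx":[0,0,0,0,0,0,0,0,0,0,0,0,0,0],"wy":[0,0,0,0,0,0,0,0,0,0,0,0,0,0],"wz":[0,0,0,0,0,0,0,0,0,0,0,0,0,0],"x":[0,0,0,0,0,0,0,0,0,0,0,0,0,0],"y":[0,0,0,0,0,0,0,0,0,0,0,0,0,0],"z":[0.8,0.8,0.8,0.48,0.32,0.112,0,0,0,0,0,0,0,0],"jaw":[1,1,1,1,1,1,1,0,0,0,0,0,0,0]},
  "grip_n": 40
}}

```text
t: 5.22
tcp_pos: [0.4274, 0.2556, 0.0364]
tcp_rot: [3.14, -0.0, 1.572]
contact_force: [-1.8, -0.9, 6.5]
grip_width: 0.623
grip_force: 40.9
```

In the tool's units: 0.045 m is 0.72, 0.007 m is 0.112.

Emit:
{"method": "jog_arm", "body": {
  "plan": {"wx":[0,0,0,0,0,0,0,0,0,0,0,0,0],"wy":[0,0,0,0,0,0,0,0,0,0,0,0,0],"wz":[0,0,0,0,0,0,0,0,0,0,0,0,0],"x":[0,0,-0.016,-0.032,-0.032,-0.032,0,0,0,0,0,0,0],"y":[0,0,0.32,0.72,0.72,0.72,0.448,0,0,0,0,0,0],"z":[-0.48,-0.64,-0.16,0,0,0,0,0,0.48,0.32,0.112,0,0],"jaw":[0,0,0,0,0,0,0,0,0,0,0,0,0]}
}}

```text
t: 6.85
tcp_pos: [0.6106, 0.2489, 0.0593]
tcp_rot: [3.14, -0.001, 1.572]
contact_force: [-0.4, -0.0, -3.3]
grip_width: 0.622
grip_force: 43.4
```

Lower the last 7 mm gently, watching the force.

Emit:
{"method": "jog_arm", "body": {
  "plan": {"wx":[0,0,0,0,0,0],"wy":[0,0,0,0,0,0],"wz":[0,0,0,0,0,0],"x":[0,0,0,0,0,0],"y":[0,0,0,0,0,0],"z":[0.048,0.032,0.016,0.008,0,0],"jaw":[0,0,0,0,0,0]}
}}

```text
t: 7.6
tcp_pos: [0.6101, 0.2484, 0.0525]
tcp_rot: [3.141, 0.0, 1.572]
contact_force: [-3.4, -2.1, 6.2]
grip_width: 0.621
grip_force: 43.9
```

In the tool's units: -0.05 m is -0.8, -0.0425 m is -0.68.

Emit:
{"method": "jog_arm", "body": {
  "plan": {"wx":[0,0,0,0,0,0,0,0,0,0,0,0,0],"wy":[0,0,0,0,0,0,0,0,0,0,0,0,0],"wz":[0,0,0,0,0,0,0,0,0,0,0,0,0],"x":[0,0,0,0,0,0,0,-0.56,-0.56,-0.56,-0.56,0,0],"y":[0,0,0,0,0,0,0,-0.68,-0.68,-0.68,-0.68,0,0],"z":[0,0,0,0,-0.32,-0.8,-0.8,0,0,0,0,0,0],"jaw":[0.75,0.8,0.9,1,1,1,1,1,1,1,1,1,1]}
}}

```text
t: 9.22
tcp_pos: [0.4414, 0.1084, 0.1731]
tcp_rot: [3.139, 0.0, 1.571]
contact_force: [0.3, 0.5, -0.6]
grip_width: 0.996
grip_force: 0.0
```

Run:
```python
from h import *
s,b=wrist('w2');print(s['tcp_pos'])
```

```text
[0.44141913 0.10835115 0.17312576]
```

View pics/w2.png

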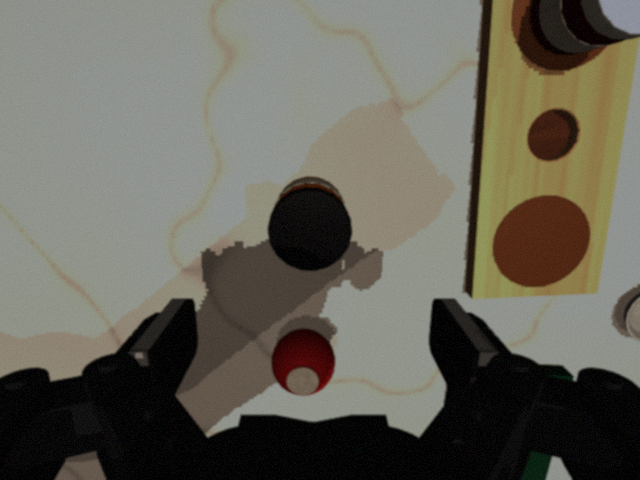

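The black lid is centred near (310,230), the free wood pad near (541,241) and the dimple near (553,135). The cherry jar stands upright on the far pad.

Run:
```python
from h import *
b=cv2.imread('pics/w2.png');s=robot.get_state()
print('blk',wcast(s,(310,230),.066))
for c,a,e in blobs(b,[3,100,20],[17,255,255],(480,90,610,300),300)[:3]: print('brown',np.round(e[0]),np.round(e[1]),wcast(s,e[0],.016))
```

```text
blk [0.44042046 0.11280142 0.066     ]
brown [541. 241.] [ 86. 102.] [0.61807488 0.09069201 0.016     ]
brown [553. 134.] [48. 57.] [0.6138912  0.16999634 0.016     ]
```

In the tool's units: 0.05 m is 0.8, 0.03 m is 0.48.

Emit:
{"method": "jog_arm", "body": {
  "plan": {"wx":[0,0,0,0,0,0,0,0,0,0,0,0,0],"wy":[0,0,0,0,0,0,0,0,0,0,0,0,0],"wz":[0,0,0,0,0,0,0,0,0,0,0,0,0],"x":[0.056,0,0,0,0,0,0,0,0,0,0,0,0],"y":[-0.016,0,0,0,0,0,0,0,0,0,0,0,0],"z":[0.48,0.8,0.48,0.32,0.112,0,0,0,0,0,0,0,0],"jaw":[1,1,1,1,1,1,0,0,0,0,0,0,0]},
  "grip_n": 40
}}

```text
t: 10.9
tcp_pos: [0.4399, 0.1119, 0.0357]
tcp_rot: [3.14, 0.0, 1.572]
contact_force: [-1.2, -0.8, 6.8]
grip_width: 0.62
grip_force: 41.0
```

Emit:
{"method": "jog_arm", "body": {
  "plan": {"wx":[0,0,0,0,0,0,0,0,0,0,0,0,0,0,0,0,0],"wy":[0,0,0,0,0,0,0,0,0,0,0,0,0,0,0,0,0],"wz":[0,0,0,0,0,0,0,0,0,0,0,0,0,0,0,0,0],"x":[0,0,-0.032,-0.096,-0.096,-0.096,-0.0256,0,0,0,0,0,0,0,0,0,0],"y":[0,0,0.32,0.704,0.704,0.704,0.4256,0,0,0,0,0,0,0,0,0,0],"z":[-0.48,-0.64,-0.16,0,0,0,0,0,0.48,0.32,0.112,0,0.048,0.032,0.016,0,0],"jaw":[0,0,0,0,0,0,0,0,0,0,0,0,0,0,0,0,0]}
}}

```text
t: 13.02
tcp_pos: [0.6179, 0.0903, 0.0519]
tcp_rot: [3.141, -0.0, 1.572]
contact_force: [0.1, 0.4, -2.9]
grip_width: 0.622
grip_force: 43.2
```

In the tool's units: 0.0007 m is 0.0112, 0.0005 m is 0.008.

Emit:
{"method": "jog_arm", "body": {
  "plan": {"wx":[0,0,0],"wy":[0,0,0],"wz":[0,0,0],"x":[0,0,0],"y":[0,0,0],"z":[0.0112,0.008,0],"jaw":[0,0,0]}
}}

```text
t: 13.4
tcp_pos: [0.6179, 0.0904, 0.0518]
tcp_rot: [3.141, 0.001, 1.572]
contact_force: [-4.7, -1.2, 7.7]
grip_width: 0.622
grip_force: 44.0
```

Emit:
{"method": "jog_arm", "body": {
  "plan": {"wx":[0,0,0,0,0,0,0,0,0,0,0,0,0,0],"wy":[0,0,0,0,0,0,0,0,0,0,0,0,0,0],"wz":[0,0,0,0,0,0,0,0,0,0,0,0,0,0],"x":[0,0,0,0,0,0,0,-0.6624,-0.6624,-0.6624,-0.6624,-0.6624,0,0],"y":[0,0,0,0,0,0,0,-0.5376,-0.5376,-0.5376,-0.5376,-0.5376,0,0],"z":[0,0,0,0,-0.32,-0.8,-0.8,0,0,0,0,0,0,0],"jaw":[0.75,0.8,0.9,1,1,1,1,1,1,1,1,1,1,1]}
}}

```text
t: 15.15
tcp_pos: [0.4509, -0.1168, 0.1717]
tcp_rot: [3.14, 0.001, 1.571]
contact_force: [0.2, 0.3, 0.3]
grip_width: 0.999
grip_force: 0.0
```

Run:
```python
from h import *
s,b=wrist('w3');print(s['q'])
```

```text
[ 1.01802664  0.38538459 -0.96933106  2.05479436  0.40735018  0.90088155
 -0.17587203]
```

View pics/w3.png

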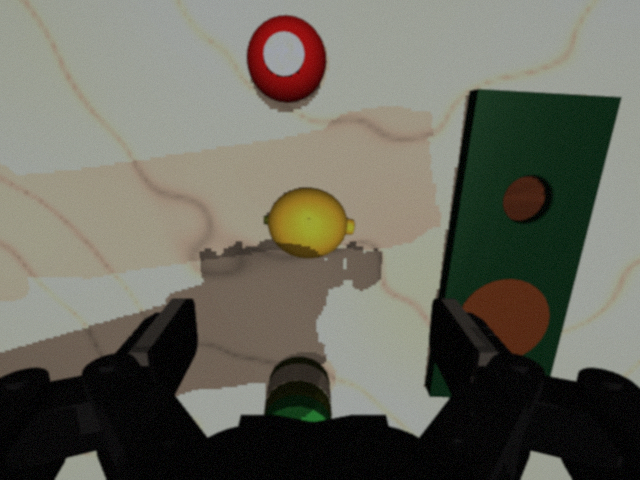

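The lemon is centred near (309,222), with nubs at (266,218) and (351,227), so its axis is about -0.1 rad from world x. The cheese is at (287,58), the green-tray dimple at (527,198) and the pad at about (505,320).

Run:
```python
from h import *
b=cv2.imread('pics/w3.png');s=robot.get_state()
for n,lo,hi,roi,z in[('lemon',[20,140,25],[40,255,255],(250,170,370,270),.026),('cheese',[0,0,0],[255,255,255],(0,0,2,2),.026),('brown',[3,100,20],[17,255,255],(480,90,610,300),.016)]:
  for c,a,e in blobs(b,lo,hi,roi,300)[:3]: print(n,np.round(e[0],1),np.round(e[1]),e[2],wcast(s,e[0],z))
print('nubs',wcast(s,(266,218),.026),wcast(s,(351,227),.026),'cheese',wcast(s,(287,58),.026))
```

```text
lemon [308.8 222.9] [68. 87.] 95.71180725097656 [ 0.4488102  -0.11754681  0.026     ]
brown [524.  198.2] [39. 48.] 38.771324157714844 [ 0.60845639 -0.10076827  0.016     ]
brown [511.4 296.9] [35. 66.] 96.14690399169922 [ 0.610457   -0.18061208  0.016     ]
nubs [ 0.41779999 -0.11391899  0.026     ] [ 0.47966883 -0.12053551  0.026     ] cheese [ 0.43467119 -0.00692684  0.026     ]
```

Emit:
{"method": "jog_arm", "body": {
  "plan": {"wx":[0,0,0,0,0,0,0,0,0,0,0],"wy":[0,0,0,0,0,0,0,0,0,0,0],"wz":[0.0297,0.0297,0.0297,0.0297,0.0297,0.0297,0.0297,0.0297,0.0297,0,0],"x":[0,0,0,0,0,0,0,0,0,0,0],"y":[0,0,0,0,0,0,0,0,0,0,0],"z":[0,0,0,0,0,0,0,0,0,0,0],"jaw":[1,1,1,1,1,1,1,1,1,1,1]}
}}

```text
t: 16.58
tcp_pos: [0.4507, -0.1156, 0.1708]
tcp_rot: [-3.141, -0.0, -0.099]
contact_force: [-0.7, -0.1, 0.0]
grip_width: 1.0
grip_force: 0.0
```

Run:
```python
from h import *
s,b=wrist('w4');print(s['q'],s['tcp_pos'])
for c,a,e in blobs(b,[20,140,25],[40,255,255],(200,100,450,350),300)[:3]: print(np.round(e[0],1),np.round(e[1]),e[2],wcast(s,e[0],.026))
```

```text
[ 0.72908593  0.29034019 -0.61254519  2.06271884  0.22026356  0.85083697
 -1.67949654] [ 0.45071611 -0.11555279  0.1707569 ]
[316.  225.1] [68. 85.] 178.20370483398438 [ 0.44871405 -0.11848182  0.026     ]
```

In the tool's units: 0.05 m is 0.8, 0.0026 m is 0.0416.

Emit:
{"method": "jog_arm", "body": {
  "plan": {"wx":[0,0,0,0,0,0,0,0,0,0,0,0,0,0],"wy":[0,0,0,0,0,0,0,0,0,0,0,0,0,0],"wz":[0,0,0,0,0,0,0,0,0,0,0,0,0,0],"x":[-0.0224,0,0,0,0,0,0,0,0,0,0,0,0,0],"y":[0.0416,0,0,0,0,0,0,0,0,0,0,0,0,0],"z":[0.48,0.8,0.64,0.32,0.16,0.064,0,0,0,0,0,0,0,0],"jaw":[1,1,1,1,1,1,1,0,0,0,0,0,0,0]},
  "grip_n": 30
}}

```text
t: 18.38
tcp_pos: [0.4491, -0.1195, 0.0174]
tcp_rot: [3.141, -0.001, -0.105]
contact_force: [-0.8, 0.3, 7.4]
grip_width: 0.599
grip_force: 30.3
```

In the tool's units: -0.05 m is -0.8, 0.0482 m is 0.7712, -0.1861 rad is -0.0296.

Emit:
{"method": "jog_arm", "body": {
  "plan": {"wx":[0,0,0,0,0,0,0,0,0,0,0,0,0,0,0,0,0,0,0,0],"wy":[0,0,0,0,0,0,0,0,0,0,0,0,0,0,0,0,0,0,0,0],"wz":[0,0,0,-0.0296,-0.0296,-0.0296,-0.0296,-0.0296,-0.0296,-0.0296,-0.0296,-0.0296,0,0,0,0,0,0,0,0],"x":[0,0,0,0,0,0,0,0,0,0,0,0,0,0.7712,0.7712,0.7712,0.7712,0.7712,0.7712,0],"y":[0,0,0,0,0,0,0,0,0,0,0,0,0,0.4416,0.4416,0.4416,0.4416,0.4416,0.4416,0],"z":[-0.32,-0.64,-0.8,-0.32,0,0,0,0,0,0,0,0,0,0,0,0,0,0,0,0],"jaw":[0,0,0,0,0,0,0,0,0,0,0,0,0,0,0,0,0,0,0,0]}
}}

```text
t: 20.88
tcp_pos: [0.6143, 0.1767, 0.147]
tcp_rot: [3.141, -0.005, 1.573]
contact_force: [-1.0, 0.4, -0.4]
grip_width: 0.595
grip_force: 31.9
```

Run:
```python
from h import *
s,b=wrist('w5');print(s['tcp_pos'],s['tcp_rot'],s['grip_width'])
```

```text
[0.61428889 0.17668395 0.14698333] [ 3.14066716 -0.00462749  1.57303587] 0.5954313972816853
```

View pics/w5.png

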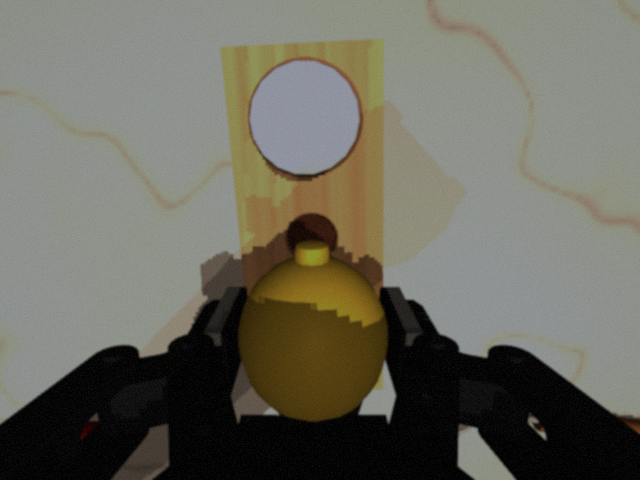

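The lemon is held square at (314,335) and the dimple shows at (312,235). The cherry lid at (305,117) is concentric with its pad. The arm may have overshot by 7 mm or still be settling, so I check on the way down.

In the tool's units: 0.03 m is 0.48.

Emit:
{"method": "jog_arm", "body": {
  "plan": {"wx":[0,0,0,0,0],"wy":[0,0,0,0,0],"wz":[0,0,0,0,0],"x":[0,0,0,0,0],"y":[0,0,0,0,0],"z":[0,0.48,0.48,0,0],"jaw":[0,0,0,0,0]}
}}

```text
t: 21.55
tcp_pos: [0.6148, 0.1689, 0.0877]
tcp_rot: [3.141, -0.0, 1.568]
contact_force: [0.4, -0.1, -1.0]
grip_width: 0.597
grip_force: 31.9
```

In the tool's units: 0.03 m is 0.48, 0.018 m is 0.288.

Emit:
{"method": "jog_arm", "body": {
  "plan": {"wx":[0,0,0,0,0,0,0],"wy":[0,0,0,0,0,0,0],"wz":[0,0,0,0,0,0,0],"x":[0,0,0,0,0,0,0],"y":[0,0,0,0,0,0,0],"z":[0.48,0.288,0.112,0.048,0.024,0,0],"jaw":[0,0,0,0,0,0,0]}
}}

```text
t: 22.42
tcp_pos: [0.6148, 0.1714, 0.0284]
tcp_rot: [3.14, -0.002, 1.571]
contact_force: [-2.3, 3.1, 5.7]
grip_width: 0.597
grip_force: 32.4
```

In the tool's units: -0.05 m is -0.8, -0.0486 m is -0.7776.

Emit:
{"method": "jog_arm", "body": {
  "plan": {"wx":[0,0,0,0,0,0,0,0,0,0,0,0,0,0,0,0,0,0,0,0],"wy":[0,0,0,0,0,0,0,0,0,0,0,0,0,0,0,0,0,0,0,0],"wz":[0,0,0,0,0,0,0,0,0,0,0,0,0,0,0,0,0,0,0,0],"x":[0,0,0,0,0,0,0,0,-0.7776,-0.7776,-0.7776,-0.7776,-0.7776,-0.7776,-0.7776,-0.7776,-0.7776,0,0,0],"y":[0,0,0,0,0,0,0,0,-0.3104,-0.3104,-0.3104,-0.3104,-0.3104,-0.3104,-0.3104,-0.3104,-0.3104,0,0,0],"z":[0,0,0,0,0,-0.48,-0.8,-0.8,0,0,0,0,0,0,0,0,0,0,0,0],"jaw":[0.62,0.65,0.7,0.8,0.9,0.9,1,1,1,1,1,1,1,1,1,1,1,1,1,1]}
}}

```text
t: 24.92
tcp_pos: [0.44, -0.2659, 0.1573]
tcp_rot: [3.141, -0.0, 1.573]
contact_force: [-0.4, 0.7, -0.5]
grip_width: 0.999
grip_force: 0.0
```

Run:
```python
from h import *
s,b=wrist('w6');print(s['q'])
for n,lo,hi,roi,z in[('lid',[50,110,40],[75,255,255],(230,120,400,300),.066),('brown',[3,100,20],[17,255,255],(440,0,640,290),.016)]:
  for c,a,e in blobs(b,lo,hi,roi,300)[:3]: print(n,np.round(e[0],1),np.round(e[1]),e[2],wcast(s,e[0],z))
```

```bash
python3 m.py | egrep 'lemon|white|black|green'
```

Run:
```python
from h import *
b=robot.camera('top')[...,::-1];cv2.imwrite('pics/t2.png',cv2.resize(b[205:350,165:470],None,fx=2.6,fy=2.6))
```

```text
[ 1.24939101  0.51017308 -0.94972201  1.95412814  0.5137706   0.93927138
  0.04590537]
lid [311.  248.1] [84. 87.] 89.82166290283203 [ 0.43915519 -0.26905657  0.066     ]
brown [559.6 129.9] [103. 122.] 42.2100944519043 [ 0.60593278 -0.20147993  0.016     ]
green [442.6 330.6] world [ 0.441  -0.2631  0.066 ] ext [0.052 0.035] ax [19.1 25.7] 2.0 mid [ 0.4405 -0.2609]
```

View pics/w6.png

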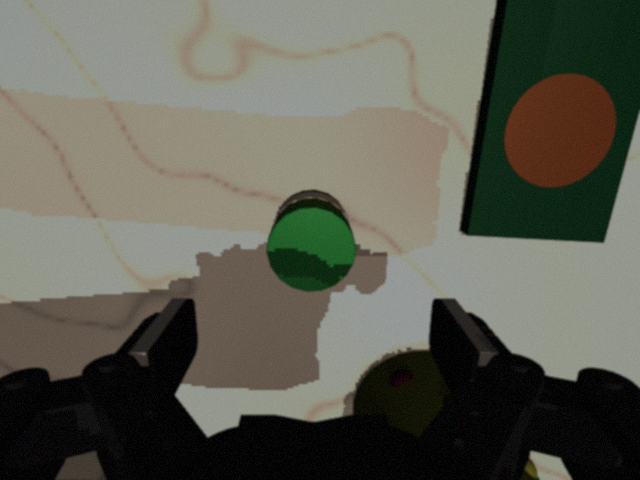

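View pics/t2.png

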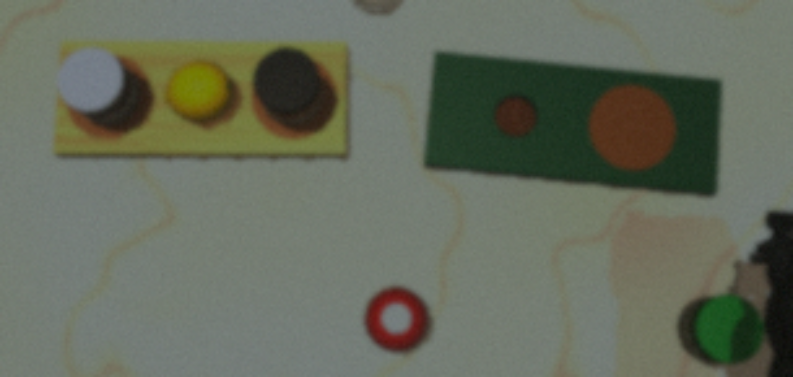

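The wood tray is right: both jars are upright on their pads and the lemon is in its dimple. In the wrist view the olive lid is at (311,248), and the storage jar is close by at about (410,400), so I check clearance.

Run:
```python
from h import *
b=cv2.imread('pics/top0.png')
for c,a,e in blobs(b,[18,120,60],[32,255,255],(510,255,580,325),300)[:1]: print(e,cast('top',e[0],.165))
```

```text
((545.775634765625, 285.61090087890625), (45.157649993896484, 50.82086944580078), 132.41331481933594) [ 0.52940355 -0.427665    0.165     ]
```

In the tool's units: 0.04 m is 0.64, -0.003 m is -0.048.

Emit:
{"method": "jog_arm", "body": {
  "plan": {"wx":[0,0,0,0,0,0,0,0,0,0,0,0,0],"wy":[0,0,0,0,0,0,0,0,0,0,0,0,0],"wz":[0,0,0,0,0,0,0,0,0,0,0,0,0],"x":[-0.048,0,0,0,0,0,0,0,0,0,0,0,0],"y":[-0.0096,0,0,0,0,0,0,0,0,0,0,0,0],"z":[0.48,0.64,0.48,0.24,0.096,0,0,0,0,0,0,0,0],"jaw":[1,1,1,1,1,1,0,0,0,0,0,0,0]},
  "grip_n": 40
}}

```text
t: 26.85
tcp_pos: [0.4391, -0.2709, 0.0371]
tcp_rot: [3.141, 0.001, 1.57]
contact_force: [-1.9, 0.5, 5.5]
grip_width: 0.614
grip_force: 41.3
```

In the tool's units: 0.05 m is 0.8, 0.003 m is 0.048.

Emit:
{"method": "jog_arm", "body": {
  "plan": {"wx":[0,0,0,0,0,0,0,0,0,0,0,0,0,0,0,0,0],"wy":[0,0,0,0,0,0,0,0,0,0,0,0,0,0,0,0,0],"wz":[0,0,0,0,0,0,0,0,0,0,0,0,0,0,0,0,0],"x":[0,0,0.112,0.32,0.32,0.32,0,0,0,0,0,0,0,0,0,0,0],"y":[0,0,0.272,0.8,0.8,0.8,0,0,0,0,0,0,0,0,0,0,0],"z":[-0.48,-0.64,-0.16,0,0,0,0,0,0.48,0.32,0.112,0,0.048,0.032,0.016,0,0],"jaw":[0,0,0,0,0,0,0,0,0,0,0,0,0,0,0,0,0]}
}}

```text
t: 28.98
tcp_pos: [0.6059, -0.2036, 0.0533]
tcp_rot: [3.141, 0.0, 1.57]
contact_force: [0.1, -0.1, -2.2]
grip_width: 0.62
grip_force: 43.7
```

In the tool's units: 0.001 m is 0.016, 0.0007 m is 0.0112.

Emit:
{"method": "jog_arm", "body": {
  "plan": {"wx":[0,0,0,0],"wy":[0,0,0,0],"wz":[0,0,0,0],"x":[0.016,0,0,0],"y":[0,0,0,0],"z":[0.0112,0.008,0,0],"jaw":[0,0,0,0]}
}}

```text
t: 29.48
tcp_pos: [0.6059, -0.2035, 0.0532]
tcp_rot: [3.141, 0.002, 1.57]
contact_force: [-3.2, -1.0, 7.4]
grip_width: 0.623
grip_force: 44.4
```

Emit:
{"method": "jog_arm", "body": {
  "plan": {"wx":[0,0,0,0,0,0,0,0,0,0,0,0,0,0,0],"wy":[0,0,0,0,0,0,0,0,0,0,0,0,0,0,0],"wz":[0,0,0,0,0,0,0,0,0,0,0,0,0,0,0],"x":[0,0,0,0,0,0,0,0.6272,0.6272,0.6272,0.6272,0.6272,0,0,0],"y":[0,0,0,0,0,0,0,-0.5472,-0.5472,-0.5472,-0.5472,-0.5472,0,0,0],"z":[0,0,0,0,-0.32,-0.8,-0.8,0,0,0,0,0,0,0,0],"jaw":[0.75,0.8,0.9,1,1,1,1,1,1,1,1,1,1,1,1]}
}}

```text
t: 31.35
tcp_pos: [0.436, -0.0073, 0.1724]
tcp_rot: [3.14, 0.0, 1.568]
contact_force: [0.8, -0.3, -0.4]
grip_width: 1.003
grip_force: 0.0
```

Run:
```python
from h import *
s,b=wrist('w7')
u=b.copy();hsv=cv2.cvtColor(b,cv2.COLOR_BGR2HSV);m=cv2.bitwise_or(cv2.inRange(hsv,(0,130,20),(8,255,255)),cv2.inRange(hsv,(172,130,20),(180,255,255)))
m[:,:200]=0;m[:,440:]=0;m[:120]=0;m[330:]=0
c=max(cv2.findContours(m,0,1)[0],key=cv2.contourArea);e=cv2.fitEllipse(cv2.convexHull(c));print(e,wcast(s,e[0],.026))
```

```text
((309.5874938964844, 223.4673614501953), (69.14875030517578, 69.7496109008789), 1.8532041311264038) [ 0.43398023 -0.00954627  0.026     ]
```

View pics/w7.png

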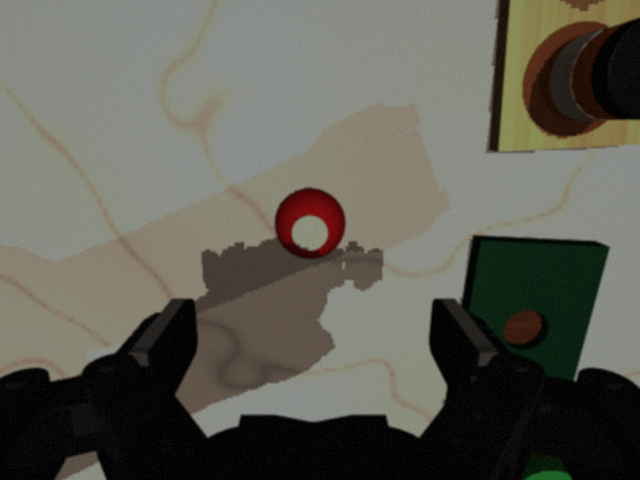

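The cheese is at (310,223), within 1–2 mm of the top-view estimate, and the green dimple is at (524,327).

In the tool's units: 0.05 m is 0.8, -0.0015 m is -0.024.

Emit:
{"method": "jog_arm", "body": {
  "plan": {"wx":[0,0,0,0,0,0,0,0,0,0,0,0,0,0],"wy":[0,0,0,0,0,0,0,0,0,0,0,0,0,0],"wz":[0,0,0,0,0,0,0,0,0,0,0,0,0,0],"x":[-0.0192,0,0,0,0,0,0,0,0,0,0,0,0,0],"y":[-0.024,0,0,0,0,0,0,0,0,0,0,0,0,0],"z":[0.48,0.8,0.64,0.32,0.176,0.064,0,0,0,0,0,0,0,0],"jaw":[1,1,1,1,1,1,1,0,0,0,0,0,0,0]},
  "grip_n": 30
}}

```text
t: 33.15
tcp_pos: [0.4339, -0.0078, 0.0176]
tcp_rot: [3.14, 0.001, 1.57]
contact_force: [-1.7, 0.2, 5.8]
grip_width: 0.593
grip_force: 30.1
```

In the tool's units: 0.0441 m is 0.7056, -0.0232 m is -0.3712.

Emit:
{"method": "jog_arm", "body": {
  "plan": {"wx":[0,0,0,0,0,0,0,0,0,0,0,0,0,0,0,0,0],"wy":[0,0,0,0,0,0,0,0,0,0,0,0,0,0,0,0,0],"wz":[0,0,0,0,0,0,0,0,0,0,0,0,0,0,0,0,0],"x":[0,0,0,-0.3712,-0.3712,-0.3712,-0.3712,0,0,0,0,0,0,0,0,0,0],"y":[0,0,0,0.7056,0.7056,0.7056,0.7056,0,0,0,0,0,0,0,0,0,0],"z":[-0.32,-0.64,-0.64,0,0,0,0,0,0,0.64,0.48,0.16,0.096,0.048,0.016,0,0],"jaw":[0,0,0,0,0,0,0,0,0,0,0,0,0,0,0,0,0]}
}}

```text
t: 35.28
tcp_pos: [0.6102, -0.1007, 0.0275]
tcp_rot: [3.14, 0.0, 1.57]
contact_force: [-0.3, -0.7, -0.4]
grip_width: 0.592
grip_force: 31.8
```

In the tool's units: -0.05 m is -0.8, 0.001 m is 0.016.

Emit:
{"method": "jog_arm", "body": {
  "plan": {"wx":[0,0,0,0,0,0,0,0,0,0,0,0,0,0,0,0,0],"wy":[0,0,0,0,0,0,0,0,0,0,0,0,0,0,0,0,0],"wz":[0,0,0,0,0,0,0,0,0,0,0,0,0,0,0,0,0],"x":[0,0,0,0,0,0,0,0,0,0,0,0,0,0,0,0,0],"y":[0,0,0,0,0,0,0,0,0,0,-0.64,-0.8,-0.8,-0.8,0,0,0],"z":[0.016,0,0,0,0,0,0,-0.48,-0.8,-0.8,-0.64,-0.64,0,0,0,0,0],"jaw":[0,0,0.62,0.65,0.7,0.8,0.9,0.9,1,1,1,1,1,1,1,1,1]}
}}

```text
t: 37.4
tcp_pos: [0.4223, -0.1, 0.2353]
tcp_rot: [3.14, -0.001, 1.571]
contact_force: [0.9, -0.1, 0.4]
grip_width: 0.999
grip_force: 0.0
```

Run:
```python
from h import *
b=robot.camera('top')[...,::-1];c=robot.camera('scene')[...,::-1]
a=cv2.resize(b[180:350,165:470],(610,340));d=cv2.resize(c[180:320,200:480],(500,250))
v=np.zeros((600,620,3),np.uint8);v[:340,:610]=a;v[345:595,:500]=d;cv2.imwrite('pics/t3.png',v)
for n,lo,hi,roi,z in[('white',[95,18,85],[135,80,255],(165,205,230,290),.082),('black',[0,0,0],[180,120,50],(255,205,290,255),.082),('green',[50,130,80],[75,255,255],(380,215,450,290),.082)]:
  for k,ar,e in blobs(b.copy(),lo,hi,roi)[:1]: print(n,np.round(e[1],1),cast('top',e[0],z))
```

```text
white [22.5 24.3] [0.61098543 0.2484826  0.082     ]
black [24.3 30.2] [0.61252917 0.08685208 0.082     ]
green [23.1 24.7] [ 0.60723732 -0.20178706  0.082     ]
```

View pics/t3.png

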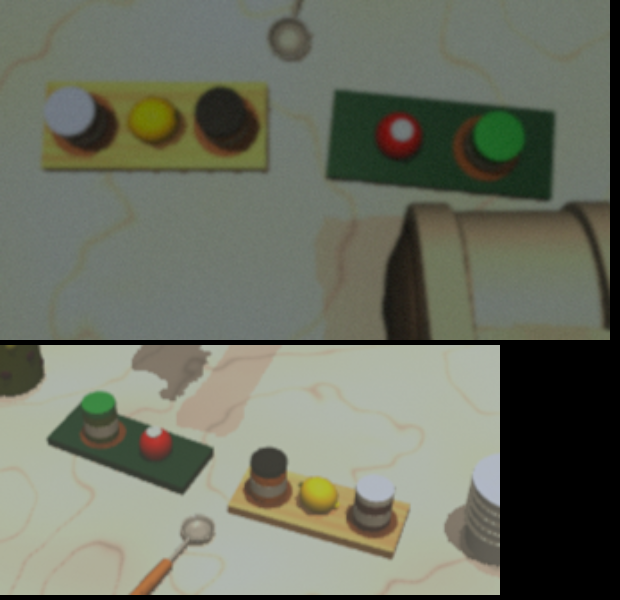

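Everything is in place: lids at (70,112), (219,112) and (498,136), lemon at (153,120) and cheese at (400,135). The white and green lids measure within 2 mm of their pad centres. The black-lid reading is off because the mask also takes in the dark side of the jar, but by eye that jar sits centred on its pad too. The gripper is clear, so I hand in.

```bash
python3 -c "
from station import robot;print(robot.job_done())"
```

```text
the job is handed in; nothing more can be done
None
```

Both gift trays are made up as asked and the job was handed in at about 37 s of the 106 s, with the gripper clear; the hand-in gave no verdict, and only the honey jar's centring was judged by eye rather than measured.

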